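Hang a slide carrier on the sloped drying rail and seat it behind the catch

TASK

Hang the slide carrier by its hook near the upper end of the sloped drying rail, letting the rail take its weight before you let go, and leave it to run down by itself to the sprung catch. Then take the tab again and push the carrier on past the catch until it sits fully home against the black end stop, and let go. Do it all gently, without jamming the carrier hard against the rail or the stop, and leave the bottle, the beaker and the jar where they are.

Things in the scene. Friction and masses are not known exactly. Their poses are not given: they have to be found in the camera images.
- stand: Fixed drying stand: grey tray 150 x 440 mm, rim 24 mm high, two posts, a sloped steel bar in black clamps. Origin on the bench under the bar's middle. Own y: along the bar, level, to its upper end; x: level, across the bar, to the catch side; z up. Handle gently: over 25 N between carrier and stand counts as jamming.
- rail_mid (a point): Nominal middle of the bar's top edge, axes as the stand. Bar 8 mm thick (x), 14 mm high, slippery (friction about 0.13), rising 16 degrees (0.279 rad) towards +y. It is clamped at an unknown height: the true bar, with catch and stop, is up to 14 mm straight above or below this point and the load, catch_rest and home points. Feel (or see) for it.
- load (a point): Nominal place on the bar's top edge, 90 mm up the slope from its middle, for the hook's middle (point hook) when hanging; within 20 mm along the bar is fine. Carrier and bar parallel, carrier y uphill. Come from the -x side with the hook 34 mm above here, pass lip over and basket under the bar, lower.
- catch_rest (a point): Nominal place of the hook's middle when the carrier has run down (within about 5 s) and rests at the catch, 80 mm down the slope from the middle. The catch is a 10 mm nylon roller on the bar's +x side, sprung towards the bar (2.4 to 5 N sideways, damped); it presses the carrier's lip against the bar. Pushing past it slowly takes about 4 to 10 N along the bar.
- home (a point): Nominal place of the hook's middle when the carrier is fully home, 120 mm down the slope from the middle. There the bridge plate's end meets the rigid black end stop (face 151 mm down the slope), and the catch has sprung in behind the lip.
- tab (a point): Middle of the black grip tab topping the loose slide carrier (about 290 to 430 g), axes the carrier's own. Tab 10 (x) x 26 (y) x 42 mm high: grip across x from above. Tab's middle is 130.5 mm above the carrier's underside; steel bridge plate (62 mm long, y) has its top 21 mm below it. Wire basket of glass slides 42 x 86 (y) x 34 mm at the bottom; it starts standing on the bench.
- hook (a point): Middle of the hook's bearing underside (two glides 52 mm apart along y), 28.5 mm below the tab's middle; rests on the bar. Upside-down J seen along y: slot 13 mm wide (x, centred here), 14 mm deep; -x side: full-height spine plate down to the basket; +x side: only a lip 5 mm thick, 30 mm long (y), 14 mm deep. 54 mm gap from lip's lower edge to basket top, open to +x.
- dropper: Small dropper bottle, 34 mm wide, 75 mm high, standing loose; origin at its underside. Leave alone.
- beaker: Glass beaker, 64 mm wide, 85 mm high, standing loose; origin at its underside. Leave alone.
- jar: White jar, 60 mm wide, 70 mm high, standing loose; origin at its underside. Leave alone.
Not all that is in view belongs to the job. Leave any red look-alike of the part that bears tab alone.

How it is judged:
By the outcome, as a careful person would: the job done as asked, in the order asked, and still so for the second after the job is handed in, with the robot touching nothing.
It also fails if it takes over 72 s, if anything falls off the work surface, if the arm or the gripper's body presses on something with over 40 N, if the wrist force passes 120 N, or if a joint passes its speed limit or range.

ROBOT

A 6-joint arm with a two-finger parallel gripper is mounted at the origin on the work surface. World frame = base frame: x ahead of the robot, y to its left, z up, the work surface at z = 0. Lengths are in mm, angles in degrees, forces in N, time in s.
With the tool pointing down it reaches from about 250 to 850 mm from the base axis. Payload 12.5 kg.
Tool frame: the origin (TCP) lies at the very end of the fingers, on their centre line; the grasp point (between the pads) lies 19 mm behind it; z points along the fingers, y is the line along which they close (so a half turn about z gives the same grasp; the last joint's range is limited). The gripper opens to 93 mm and grips with 3 to 60 N. Pads are 15 mm wide; open, the fingers measure 128 mm over their backs; the gripper's body (75 mm by 188 mm) begins 65 mm behind the grasp point.
Start: joints at [-72.743, 20.094, 94.641, -0, 65.266, -4.847], TCP at [206.983, -509.551, 218.633] pointing down, gripper open.
Joint ranges: [-157.81, 157.81], [-45, 120.19], [0.68, 151.7], [-89.99, 269.99], [4.06, 180], [-164.3, 164.3]. Speed limits (degrees/s): [127.2, 127.2, 159.86, 180, 180, 180].

INTERFACE

Orientations are given as [roll, pitch, yaw] about the fixed x, y, z axes, in that order (R = Rz(yaw) Ry(pitch) Rx(roll)).
In Python, from cell import r gives the robot as it stands.
- The arm moves only by the tool servo_tool, never from a script. Its argument "increments" is a list of rows, each a list of 2 entries, a list of its own where there are three numbers: the shift along the tool's x, y, z in units of 40 cm (1.0 is 40 cm), then the turn about the tool's z in units of pi rad (1.0 is pi rad). A call has 1 to 5 rows; each row is the pose to reach, as a shift and turn from the pose commanded when the call began, along the tool's axes at that moment, turning the shorter way round; what a row does not reach only later rows make up. A row lasts 1/8 s, in which the tool goes at most 62.5 mm and 10.7 degrees, less where a joint would pass 70% of its speed; a pose out of reach is approached as far as the arm can. A call with a number of a shift or a turn outside -1 to 1 is refused whole. A call with a gripper value outside its range is refused whole. "claw" is the opening, from 0 (shut) to 1 (fully open), set as the call begins (left out, the last holds). The fingers move at their own pace and stop on an object; "grip_force" is the grip in N (left out, the last holds). Time passes only in rows, so rows that repeat a pose let the fingers close. It gives the time, the measured TCP pose, the force, the opening and the grip force at its end, in the units of the state.
- r.read_state(): the state, without advancing time (a new reading comes with each control period).
- r.camera(name): name is "scene" or "top" or "wrist"; returns the picture (480x640x3 uint8, red, green, blue); there is no depth.
- r.get_calibration(name): a dict with "K" (3x3 intrinsics, pixels), "R" (3x3) and "t" (3): a world point X has camera coordinates R X + t; the wrist camera has in their place "mount" (4x4, takes a point from camera to tool coordinates, whose origin is the TCP and whose axes are the flange's). Camera axes: x right, y down, z forward; pixel columns grow to the right and rows downward; lengths in mm; the calibration is good to about 2 mm. A picture is of the moment at which its call begins: read the wrist's pose just before it. get_calibration takes no time and is no camera call.
- r.job_done(): hands the job in; it is judged then, once.
Trained networks look in the newest picture that a camera, given by its name, has taken for a name from the list of things; names that differ only in an ending like _2 or _b are one class to them, and where a whole thing is asked for, a point or a joint stands for the part that bears it (a point fixed in the world has none). Each returns a list of dicts, best first, with "p" (0 to 1); they miss things now and then, are a little off and sometimes report something else, mostly with a low value. They report only what shows in the picture. A call takes as long as a camera call. They do not tell look-alikes from the thing itself.
- r.spot_in(camera, thing): "position" ([x, y, z] in mm, in world coordinates, good to about 4 mm: the middle of the surface that is visible of it).
- r.outline_of(camera, thing): "region" (480x640 bool, what is visible of it).
The state is a dict: "time": time; "joint_pos": joint angles; "dq": joint speeds; "tau": joint torques, N m; "ee_pos": TCP position; "eef_rot": TCP orientation; "contact_force": force on the tool from outside, world axes, zero at the start; "moment": the same for the moment, N m; "finger_gap": opening from 0.0 (shut) to 1.0 (fully open); "finger_force": force on a finger pad.
Only numpy, scipy, OpenCV 4.12 (cv2) and the standard library are available. Lean on these libraries where they do the work, as an engineer would, in place of code of your own. Each camera call takes 0.05 s, during which the arm holds its last target. There are 200 camera calls.

## Working session

There is one attempt and no reset: what is moved stays moved. The work goes in short steps, Python scripts to look and compute and a tool call to move; the robot and the scene stay as the last step left them, time stands still between calls to the robot, and variables do not carry over. Pictures are saved under pics/ and viewed, at most 10 in all, crops included, and the job is handed in when it is done.

Besides the shell and the picture viewer there is one more tool, called after "Emit:" by a JSON object that holds its "op" and its "data", one argument or row to a line. servo_tool: Moves the arm, as the interface text tells. Shifts and turns lie within -1 to 1; 1 stands for 40 cm of shift or pi rad of turn. Its arguments: {"type":"object","properties":{"increments":{"type":"array"},"claw":{"type":"number"},"grip_force":{"type":"number"}},"required":["increments"]}

```bash
mkdir -p pics; ls; cat > h.py <<'E'
import numpy as np, cv2
from cell import r
def save(n,im): cv2.imwrite('pics/'+n+'.png',im[:,:,::-1])
def proj(cam,X):
    c=r.get_calibration(cam); p=np.array(c['R'])@np.array(X,float)+np.array(c['t']).ravel(); q=np.array(c['K'])@p; return q[:2]/q[2]
def ray(cam,uv):
    c=r.get_calibration(cam); R=np.array(c['R']);t=np.array(c['t']).ravel()
    d=R.T@np.linalg.inv(np.array(c['K']))@np.array([uv[0],uv[1],1.]); return -R.T@t,d
def onz(cam,uv,z):
    o,d=ray(cam,uv); return o+d*(z-o[2])/d[2]
E
python3 - <<'E'
from h import *
np.set_printoptions(precision=1,suppress=True)
a=r.camera('scene');b=r.camera('top')
save('scene',a);save('top',b)
for c in ['scene','top']:
    print(c, -np.array(r.get_calibration(c)['R']).T@np.array(r.get_calibration(c)['t']).ravel(), r.get_calibration(c)['K'][0][0])
    for t in ['tab','hook','stand','rail_mid','load','home','catch_rest','dropper','beaker','jar']:
        try:
            for d in r.spot_in(c,t)[:3]: print(c,t,np.array(d['position']),round(d['p'],2),proj(c,d['position']))
        except Exception as e: print(t,e)
E
```

```text
pics
scene [1139.7  754.6  884.7] 522.8958117271472
scene tab [481.  301.4  33.5] 0.95 [431.7 343.3]
scene tab [381.9 310.8  38. ] 0.78 [466.  324.1]
scene tab [376.9 170.2  32.5] 0.55 [420.8 290.6]
scene hook [382.  311.3  40.4] 0.82 [466.3 323.4]
scene hook [480.7 302.5  34.4] 0.8 [432.2 343.3]
scene hook [376.3 174.   33.9] 0.66 [422.2 290.9]
scene stand [589.9  -2.5  12.2] 0.56 [306.6 294.2]
scene rail_mid [595.1  -3.1   7.5] 0.64 [304.8 296.4]
scene rail_mid [ 346.2 -350.2   63.1] 0.55 [303.  185.5]
scene load [593.7  -1.3  10.3] 0.61 [305.7 295.7]
scene home [592.2   0.5  12.7] 0.58 [306.6 295.1]
scene catch_rest [593.6  -0.9   9.2] 0.55 [305.8 296.1]
scene dropper [694.1 318.9  40.8] 0.79 [362.4 397.2]
scene beaker [ 350.7 -349.1   61.2] 0.93 [302.  186.7]
scene beaker [594.5  -2.8   9.3] 0.29 [305.1 295.8]
scene jar [805.3  54.   50.5] 0.85 [240.8 337.4]
scene jar [478.3 299.2  31.2] 0.57 [431.6 342.9]
top [ 343.4  -14.6 1239.5] 481.4660916885958
top tab [369.7 158.5  37. ] 0.68 [243.  324.2]
top tab [470.2 279.8  34.5] 0.66 [193.8 285.7]
top hook [372.8 158.3  34.5] 0.72 [243.2 323. ]
top hook [373.7 294.9  35.8] 0.65 [187.4 325.3]
top hook [474.2 278.2  35.9] 0.63 [194.3 284. ]
top stand [575.8 -38.2  11.7] 0.95 [318.8 239.9]
top rail_mid [577.2 -42.4  12.7] 0.84 [320.4 239.2]
top load [578.3 -37.5  12.3] 0.87 [318.5 238.9]
top load [788.9  37.2  68.3] 0.45 [285.6 155.7]
top home [577.9 -40.1  13.6] 0.64 [319.5 239. ]
top catch_rest [578.1 -34.8  16.6] 0.59 [317.5 238.8]
top dropper [678.8 306.   45.3] 0.45 [182.7 204.3]
top beaker [ 340.7 -374.    38.3] 0.82 [460.5 325.6]
top beaker [679.2 308.1  48.1] 0.16 [181.6 203.9]
top jar [789.6  36.1  71.9] 0.72 [285.9 155. ]
```

View pics/scene.png

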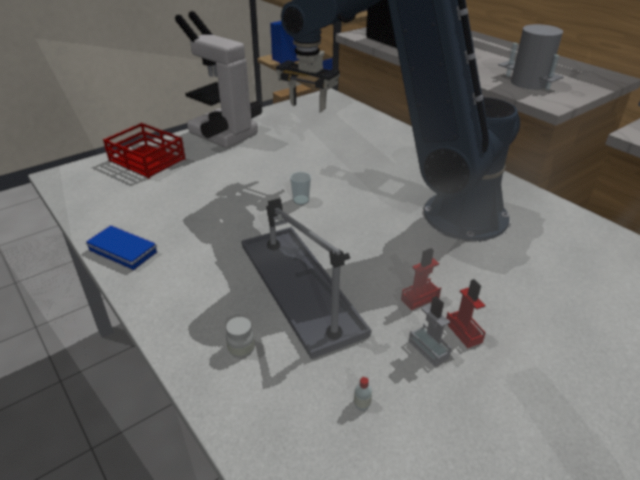

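View pics/top.png

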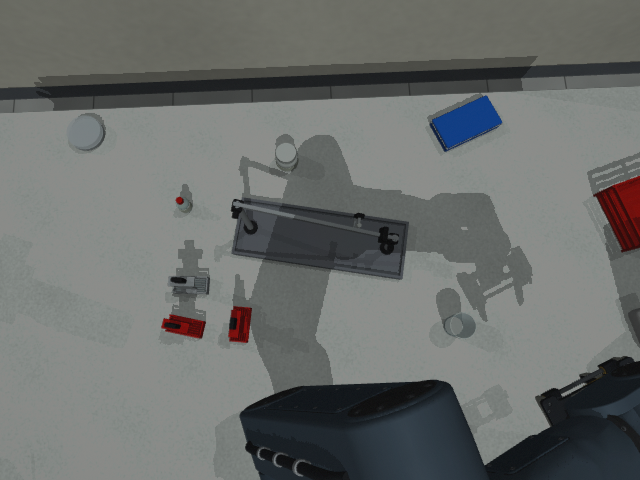

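The real carrier is the grey one, at scene (432,340) and top (190,284). The red look-alikes are at scene (421,285) and (466,320), top (240,324) and (185,326). The bar's upper end is at top (237,205), the catch at about (358,218) and the stop end at about (390,238).

```bash
python3 - <<'E'
from h import *
a=cv2.imread('pics/scene.png');b=cv2.imread('pics/top.png')
z=lambda im,x,y,w,h,s:cv2.resize(im[y:y+h,x:x+w],None,fx=s,fy=s,interpolation=cv2.INTER_CUBIC)
A=z(b,160,190,260,100,3)
B=z(a,240,190,140,110,3); C=z(a,395,240,100,130,2.5)
h=max(B.shape[0],C.shape[0]); D=np.zeros((600,800,3),np.uint8)
D[:A.shape[0],:A.shape[1]]=A
D2=np.zeros((600,800,3),np.uint8); B=z(a,240,190,140,170,3.4)[:600]; D2[:B.shape[0],:B.shape[1]]=B; C=z(a,395,240,100,130,3); D2[:C.shape[0],480:780]=C
D[310:,:]=0; E=z(b,160,265,60,45,6); D[320:320+270,:360]=E
cv2.imwrite('pics/c1.png',D); cv2.imwrite('pics/c2.png',D2)
E
```

```text
(no output)
```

View pics/c1.png

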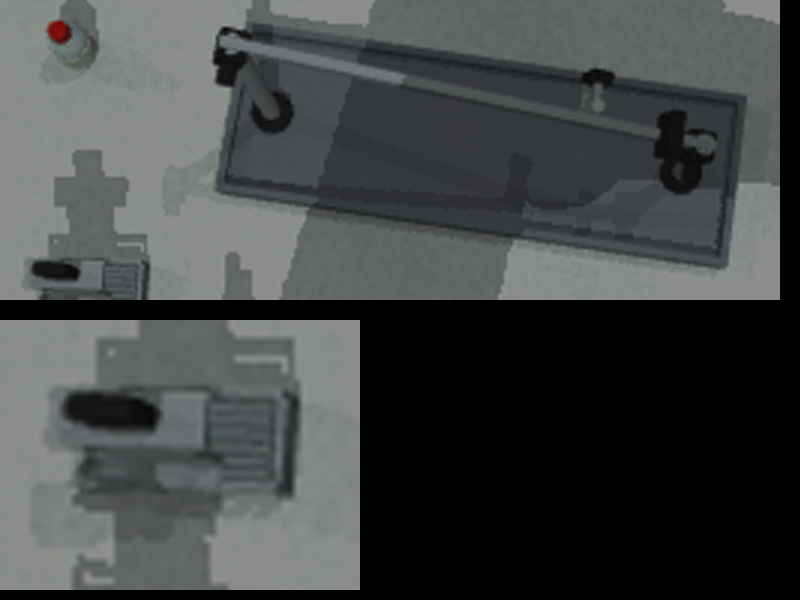

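View pics/c2.png

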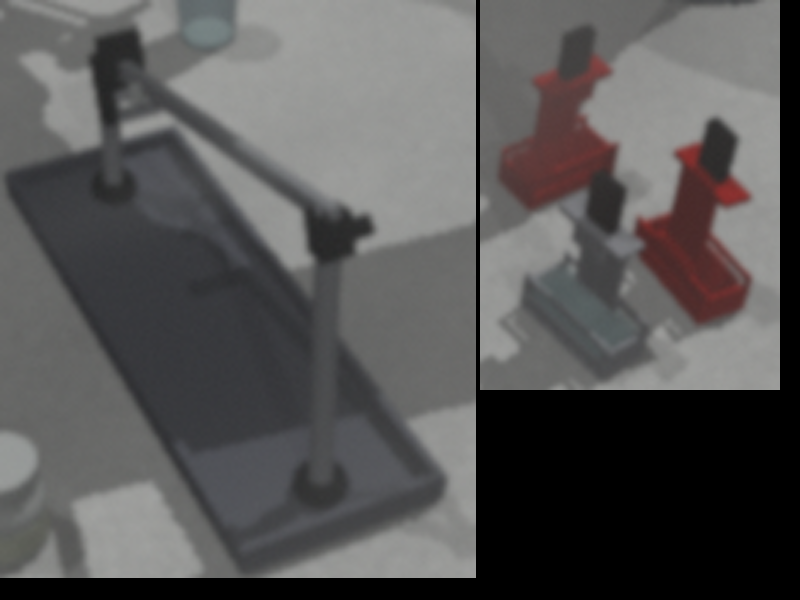

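```bash
python3 - <<'E'
from h import *
np.set_printoptions(precision=2,suppress=True)
def c1(p): return (160+p[0]/3-.33,190+p[1]/3-.33)
def c2(p): return (240+p[0]/3.4-.35,190+p[1]/3.4-.35)
co=[onz('top',c1(p),24) for p in [(248,22),(745,95),(725,268),(218,190)]]
C=np.mean(co,0); print('tray',np.array(co),C)
d=(co[0]-co[1]+co[3]-co[2])/2; e=(co[0]-co[3]+co[1]-co[2])/2
print('len',np.linalg.norm(d),np.linalg.norm(e),'y dir ang',np.degrees(np.arctan2(d[1],d[0])),np.degrees(np.arctan2(e[1],e[0])))
def plane(cam,a,b):
    o,u=ray(cam,a);_,v=ray(cam,b); n=np.cross(u,v);n/=np.linalg.norm(n); return n,n@o
n1,k1=plane('top',c1((240,45)),c1((655,133))); n2,k2=plane('scene',c2((330,212)),c2((130,75)))
l=np.cross(n1,n2); l/=np.linalg.norm(l); l*=np.sign(l[1])
p=np.linalg.lstsq(np.array([n1,n2,[0,1,0]]),np.array([k1,k2,C[1]]),rcond=None)[0]
print('bar',l,'slope',np.degrees(np.arcsin(l[2])),'yaw',np.degrees(np.arctan2(l[1],l[0])),'pt',p)
c3=lambda p:(160+p[0]/6-.4,265+(p[1]-320)/6-.4)
print('plate',onz('top',c3((130,418)),109),'tabtop',onz('top',c3((110,411)),151),'basket',onz('top',c3((187,442)),30))
print('scene tab top', proj('scene',onz('top',c3((110,411)),151)))
s=r.read_state(); print(s['ee_pos'],s['eef_rot'],s['finger_gap'],s['contact_force'])
print(np.array(r.get_calibration('wrist')['mount']),r.get_calibration('wrist')['K'])
E
```

```text
tray [[ 697.18  156.25   24.  ]
 [ 611.38 -271.24   24.  ]
 [ 463.03 -241.35   24.  ]
 [ 550.08  184.38   24.  ]] [580.42 -42.99  24.  ]
len 435.2805316203282 150.5462610065436 y dir ang 78.54791720497289 -11.111181779446687
bar [0.19 0.94 0.28] slope 16.509425191400208 yaw 78.84569632960097 pt [582.15 -42.99 190.98]
plate [475.   291.01 109.  ] tabtop [473.11 287.2  151.  ] basket [473.01 288.52  30.  ]
scene tab top [437.09 298.14]
[ 206.97 -509.56  218.65] [180.    0.   22.1] 1.0043555393768189 [-0.24  0.06  0.21]
[[  -0.     -0.97   -0.26   72.03]
 [   1.     -0.      0.     -0.01]
 [  -0.     -0.26    0.97 -166.74]
 [   0.      0.      0.      1.  ]] [[349.62   0.   322.57]
 [  0.   349.62 234.18]
 [  0.     0.     1.  ]]
```

Emit:
{"op": "servo_tool", "data": {
  "increments": [
    [[0.07,-0.08,-0.04],0],
    [[0.14,-0.16,-0.08],0],
    [[0.21,-0.24,-0.12],0],
    [[0.28,-0.32,-0.16],0],
    [[0.34,-0.4,-0.2],0]
  ],
  "claw": 0.5
}}

```text
time: 1.72
ee_pos: [273.1, -308.8, 299.2]
eef_rot: [180.0, -0.0, 22.1]
contact_force: [-0.0, -0.4, 0.1]
finger_gap: 0.528
finger_force: 0.0
```

Emit:
{"op": "servo_tool", "data": {
  "increments": [
    [[0.07,-0.08,0],0],
    [[0.14,-0.16,0],0],
    [[0.21,-0.24,0],0],
    [[0.28,-0.32,0],0],
    [[0.34,-0.4,0],0]
  ]
}}

```text
time: 2.35
ee_pos: [338.8, -109.4, 298.8]
eef_rot: [180.0, -0.0, 22.1]
contact_force: [0.9, -0.7, 0.2]
finger_gap: 0.503
finger_force: 0.0
```

Emit:
{"op": "servo_tool", "data": {
  "increments": [
    [[0.07,-0.08,0],0],
    [[0.14,-0.16,0],0],
    [[0.21,-0.24,0],0],
    [[0.28,-0.32,0],0],
    [[0.34,-0.4,0],0]
  ]
}}

```text
time: 2.98
ee_pos: [404.7, 90.2, 298.8]
eef_rot: [180.0, -0.0, 22.1]
contact_force: [-0.4, -0.5, 0.5]
finger_gap: 0.501
finger_force: 0.0
```

Emit:
{"op": "servo_tool", "data": {
  "increments": [
    [[0.07,-0.08,0],0],
    [[0.14,-0.16,0],0],
    [[0.21,-0.24,0],0],
    [[0.28,-0.32,0],0],
    [[0.34,-0.4,0],0]
  ]
}}

```text
time: 3.6
ee_pos: [470.5, 289.6, 298.6]
eef_rot: [-180.0, -0.0, 22.1]
contact_force: [0.5, -0.4, 0.6]
finger_gap: 0.5
finger_force: 0.0
```

Emit:
{"op": "servo_tool", "data": {
  "increments": [
    [[0,0,0],-0.05],
    [[0,0,0],-0.1],
    [[0,0,0],-0.15],
    [[0,0,0],-0.2]
  ]
}}

```text
time: 4.1
ee_pos: [470.1, 288.2, 298.6]
eef_rot: [-180.0, 0.0, 58.4]
contact_force: [-0.4, -0.6, -0.5]
finger_gap: 0.501
finger_force: 0.0
```

Emit:
{"op": "servo_tool", "data": {
  "increments": [
    [[0,0,0],-0.05],
    [[0,0,0],-0.1],
    [[0,0,0],-0.15],
    [[0,0,0],-0.18]
  ]
}}

```text
time: 4.6
ee_pos: [470.1, 288.1, 298.6]
eef_rot: [-180.0, -0.0, 90.7]
contact_force: [0.9, 0.1, 0.4]
finger_gap: 0.501
finger_force: 0.0
```

```bash
cat >> h.py <<'E'
from scipy.spatial.transform import Rotation as Ro
def wcam():
    s=r.read_state(); c=r.get_calibration('wrist'); T=np.eye(4); T[:3,:3]=Ro.from_euler('xyz',s['eef_rot'],degrees=True).as_matrix(); T[:3,3]=s['ee_pos']
    return T@np.array(c['mount']),np.array(c['K'])
def wproj(M,K,X):
    p=np.linalg.inv(M)@np.append(X,1); q=K@p[:3]; return q[:2]/q[2]
def won(M,K,uv,z):
    d=M[:3,:3]@np.linalg.inv(K)@np.array([uv[0],uv[1],1.]); o=M[:3,3]; return o+d*(z-o[2])/d[2]
E
python3 - <<'E'
from h import *
M,K=wcam(); im=r.camera('wrist'); save('w1',im); np.save('w1.npy',M)
print(wproj(M,K,[474,288,130]),wproj(M,K,[474,288,151]))
for d in r.spot_in('wrist','tab'): print(d)
for d in r.spot_in('wrist','hook'): print(d)
E
```

```text
[325.51271706 216.80426713] [325.67897313 221.5491718 ]
{'position': [472.8, 302.2, 111.3], 'p': 0.8}
{'position': [351.8, 180.4, 22.5], 'p': 0.79}
{'position': [381.8, 312.1, 78.8], 'p': 0.78}
{'position': [352.1, 178.1, 19.7], 'p': 0.98}
{'position': [380.1, 310.3, 76.7], 'p': 0.85}
{'position': [476.6, 302.5, 106.6], 'p': 0.68}
```

View pics/w1.png

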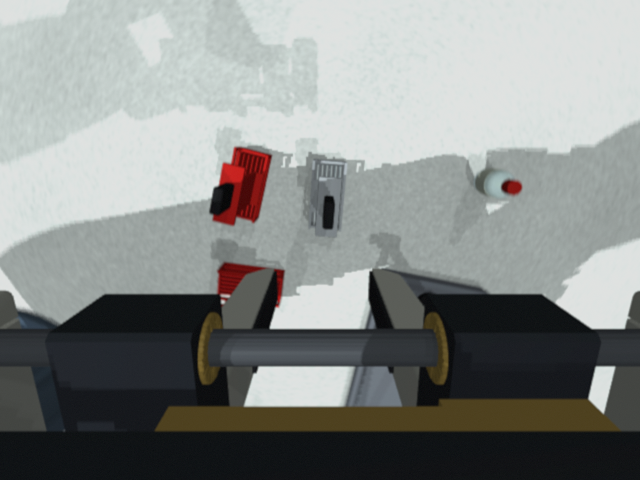

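```bash
python3 - <<'E'
import cv2
b=cv2.imread('pics/w1.png'); c=cv2.resize(b[145:245,205:355],None,fx=5.3,fy=5.3,interpolation=cv2.INTER_CUBIC); c=cv2.convertScaleAbs(c,alpha=1.2,beta=20); cv2.imwrite('pics/w1c.png',c)
E
```

```text
(no output)
```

View pics/w1c.png

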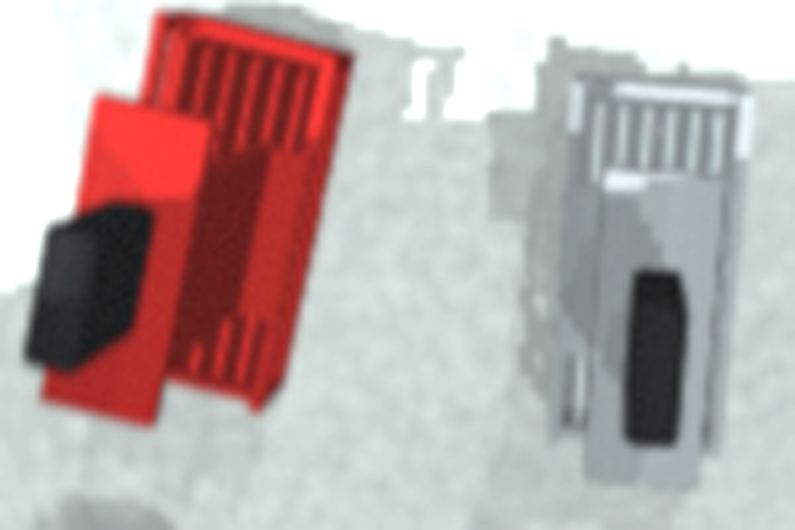

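```bash
python3 - <<'E'
from h import *
np.set_printoptions(precision=1,suppress=True)
M=np.load('w1.npy');K=wcam()[1]
T=won(M,K,(328.9,213.5),151.5); print('tab from wrist',T)
y=np.radians(86); cy=np.array([np.cos(y),np.sin(y),0]); cx=np.array([np.sin(y),-np.cos(y),0])
for T0 in (T,np.array([474.,289,151])):
  b=T0*[1,1,0]
  print('tabmid',proj('scene',b+[0,0,130.5]),proj('top',b+[0,0,151]))
  for h in(-9,9): print(h,[proj('scene',b+cx*h+[0,0,z]) for z in (95,70,40)])
g=cv2.cvtColor(cv2.imread('pics/scene.png'),6)
for v in range(312,338,2): print(v,g[v,418:456])
E
```

```text
tab from wrist [476.8 295.7 151.5]
tabmid [437.5 308.5] [174.2 278.3]
-9 [array([438.3, 319.1]), array([436.5, 327.4]), array([434.6, 337.1])]
9 [array([431.9, 322.5]), array([430.2, 330.8]), array([428.3, 340.5])]
tabmid [436.  306.1] [177.1 279.4]
-9 [array([436.8, 316.6]), array([435.1, 325. ]), array([433.1, 334.6])]
9 [array([430.4, 320. ]), array([428.8, 328.4]), array([427. , 338.1])]
312 [146 149 151 149 143 129 112 100 103 106 103  93  79  63  51  46  43  44
  44  44  44  45  52  76 111 136 143 143 132 116 110 122 127 123 116 106
  95  87]
314 [150 151 153 154 155 150 141 124 101  87  83  85  84  79  73  61  53  47
  44  43  44  46  55  86 119 138 141 135 114  82  69  74  78  74  68  59
  58  57]
316 [152 153 153 153 154 152 149 133 103  80  74  76  79  82  84  82  76  65
  54  49  46  51  66  89 110 123 131 124  98  68  54  55  60  61  60  57
  58  58]
318 [148 152 153 153 153 152 145 124  94  75  71  71  71  73  77  80  83  83
  81  77  80  89  98 105 110 111 110 105  92  72  61  54  52  54  56  59
  61  62]
320 [147 150 153 153 152 150 146 131 109  88  76  72  69  72  72 
[... 674 characters left out ...]
70  75  87  99 103 106 103 100  90  76  62  56  53
  54  55]
330 [105 100  94  91  92  97 107 117 111  90  74  69  68  67  67  68  68  69
  67  68  66  67  69  72  85 104 119 117 111 108 106 105  99  89  74  63
  56  53]
332 [ 94  92  92  93  94  94  96  98  93  82  74  69  68  67  67  67  67  67
  67  68  66  68  69  75  90 110 127 132 121 111 107 105 106 105  97  87
  70  59]
334 [ 92  92  92  91  92  93  92  91  89  85  78  76  69  67  68  68  67  67
  67  67  68  68  74  86 108 122 122 120 118 111 108 107 107 107 106 103
  93  78]
336 [ 96  92  89  90  89  90  92  91  91  90  88  86  81  77  73  70  68  68
  68  68  67  68  78  99 123 131 122 113 108 107 107 107 107 106 106 105
 104 100]
```

Emit:
{"op": "servo_tool", "data": {
  "increments": [
    [[0.017,0.017,0.1],0.026],
    [[0.017,0.017,0.2],0.026],
    [[0.017,0.017,0.3],0.026],
    [[0.017,0.017,0.3],0.026]
  ],
  "claw": 0.4
}}

```text
time: 5.25
ee_pos: [475.7, 294.3, 176.5]
eef_rot: [-179.8, 0.2, 85.7]
contact_force: [-0.5, 0.4, 0.6]
finger_gap: 0.399
finger_force: 0.0
```

```bash
python3 - <<'E'
from h import *
s=r.read_state(); print(s['ee_pos'],s['eef_rot'])
M,K=wcam(); im=r.camera('wrist'); np.save('w2.npy',M)
for X in ([477,295,151.5],[477,295,109.5]): print(wproj(M,K,X))
c=im[90:330,200:460]; save('w2',cv2.resize(c,None,fx=2.3,fy=2.3,interpolation=cv2.INTER_CUBIC))
E
```

```text
[475.65792543 294.31309093 176.53274956] [-1.79753249e+02  1.50223400e-01  8.57192654e+01]
[323.15249191 266.67078688]
[323.35919558 245.69058949]
```

View pics/w2.png

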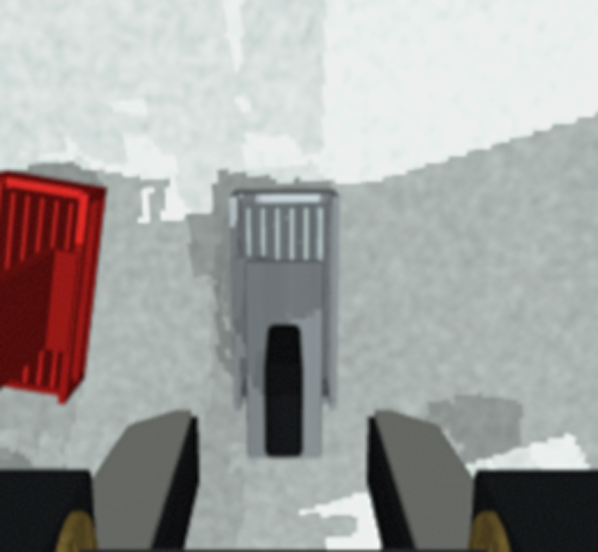

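Emit:
{"op": "servo_tool", "data": {
  "increments": [
    [[0.003,0.002,0.04],0],
    [[0.003,0.002,0.08],0],
    [[0.003,0.002,0.12],0],
    [[0.003,0.002,0.146],0],
    [[0.003,0.002,0.146],0]
  ]
}}

```text
time: 5.92
ee_pos: [477.4, 295.9, 119.4]
eef_rot: [-179.9, 0.0, 85.8]
contact_force: [0.7, 0.8, 0.5]
finger_gap: 0.402
finger_force: 0.0
```

Emit:
{"op": "servo_tool", "data": {
  "increments": [
    [[0,0,0],0],
    [[0,0,0],0],
    [[0,0,0],0],
    [[0,0,0],0],
    [[0,0,0],0]
  ],
  "claw": 0,
  "grip_force": 15
}}

```text
time: 6.55
ee_pos: [477.6, 296.2, 120.3]
eef_rot: [-180.0, -0.0, 85.8]
contact_force: [-1.5, 0.2, 1.1]
finger_gap: 0.109
finger_force: 15.0
```

Emit:
{"op": "servo_tool", "data": {
  "increments": [
    [[0,0,-0.01],0],
    [[0,0,-0.02],0],
    [[0,0,-0.04],0],
    [[0,0,-0.07],0],
    [[0,0,-0.1],0]
  ]
}}

```text
time: 7.18
ee_pos: [477.9, 296.2, 161.3]
eef_rot: [180.0, -0.0, 85.8]
contact_force: [0.9, -0.1, -4.4]
finger_gap: 0.105
finger_force: 15.0
```

Emit:
{"op": "servo_tool", "data": {
  "increments": [
    [[0,0,-0.08],0],
    [[-0.03,0.005,-0.16],0],
    [[-0.1,0.015,-0.24],0.01],
    [[-0.2,0.025,-0.257],0.02],
    [[-0.3,0.04,-0.257],0.039]
  ]
}}

```text
time: 7.8
ee_pos: [485.1, 174.3, 264.6]
eef_rot: [179.9, -0.1, 78.7]
contact_force: [1.5, 0.3, -4.0]
finger_gap: 0.109
finger_force: 15.0
```

```bash
python3 - <<'E'
from h import *
np.set_printoptions(precision=2,suppress=True,linewidth=200)
s=r.read_state();print(s['ee_pos'],s['eef_rot'],s['contact_force'])
# sub-pixel bar edges from first top/scene pictures
b=cv2.cvtColor(cv2.imread('pics/top.png'),6).astype(int); a=cv2.cvtColor(cv2.imread('pics/scene.png'),6).astype(int)
for u in range(245,376,15): 
    v0=205+(u-240)*29.3/138.3; v=int(v0); print('top',u,v-6,b[v-6:v+9,u])
for u in range(282,334,7):
    v0=212+(u-278.2)*40.4/58.8; v=int(v0); print('sc',u,v-8,a[v-8:v+10,u])
E
```

```text
[485.12 174.27 264.6 ] [179.89  -0.05  78.75] [ 1.47  0.29 -3.97]
top 245 200 [ 44  38  44  58 101 115 114 101  69  72  72  71  58  51  56]
top 260 203 [ 52  66  76  80 106 114 114 111  71  71  77  78  77  77  76]
top 275 206 [ 65  69  77  78  91 116 115 114  80  71  77  77  76  76  75]
top 290 209 [ 47  56  56  57  75 115 115 114  91  68  56  55  56  56  55]
top 305 212 [56 56 56 55 59 82 82 81 69 46 54 56 56 56 56]
top 320 215 [56 56 57 56 58 75 81 81 71 46 55 56 56 56 57]
top 335 219 [57 56 56 57 68 80 79 78 45 51 56 56 56 56 55]
top 350 222 [55 56 55 57 63 79 80 77 52 49 56 56 56 56 55]
top 365 225 [56 57 56 56 58 78 78 77 51 49 56 56 56 56 56]
sc 282 206 [79 78 77 79 81 83 80 74 71 73 73 77 83 87 81 76 79 94]
sc 289 211 [108 113 124 130 121 102  84  76  71  69  71  89 116 140 147 140 115  86]
sc 296 216 [156 156 153 145 127 103  85  76  72  69  73  88 115 137 145 144 131 114]
sc 303 221 [155 154 150 138 118  96  85  79  75  75  77  92 114 134 145 150 149 149]
sc 310 225 [156 156 155 150 139 123 116 110 101  89  83  83  92 108 129 142 145 147]
sc 317 230 [150 150 150 146 139 129 121 111 100  89  82  82  89 109 128 141 147 149]
sc 324 235 [150 149 149 145 139 129 120 109  95  83  75  75  84 106 129 143 149 150]
sc 331 240 [150 151 151 146 137 126 116 106  91  77  67  57  51  48  46  45  47  47]
```

```bash
cat > bar.py <<'E'
from h import *
np.set_printoptions(precision=2,suppress=True,linewidth=200)
tp=np.array([(245,205.5),(260,208.6),(290,215.1),(320,221.45),(335,224.8),(365,231.0)])
k=np.polyfit(tp[:,0],tp[:,1],1); print('res',tp[:,1]-np.polyval(k,tp[:,0]))
up=[(296,220.6),(303,225.),(310,229.1),(317,234.3)]; lo=[(296,227.8),(303,232.9),(310,238.35),(317,243.3)]
sl=np.tan(np.radians(16))
def line(zm):  # point on top mid line at middle, given z; direction by iteration
    o,u=ray('top',(245,np.polyval(k,245)));_,v=ray('top',(365,np.polyval(k,365)))
    n=np.cross(u,v);n/=np.linalg.norm(n)
    # slope 16: d=(c*cos16, s*cos16, sin16), n.d=0
    from scipy.optimize import brentq
    f=lambda a:n@np.array([np.cos(a),np.sin(a),sl])
    a=brentq(f,np.radians(60),np.radians(100))
    # point at stand origin's along position (tray centre 580.4,-43)
    h=np.array([np.cos(a),np.sin(a)]); A=np.array([n[:2],h]); b=[n@o-n[2]*zm,h@np.array([580.4,-43])]
    p=np.linalg.solve(A,b); return np.append(p,zm),a
def err(zm):
    p,a=line(zm); d=np.array([np.cos(a),np.sin(a),sl]); x=np.array([np.sin(a),-np.cos(a),0]); out=[]
    for pts,off in((up,-4*x),(lo,4*x+[0,0,-14.6])):
        P=np.array([proj('scene',p+off+d*t) for t in np.linspace(-150,150,31)]); o=np.argsort(P[:,0])
        out.append([np.interp(u,P[o,0],P[o,1])-v for u,v in pts])
    return np.array(out)
if __name__=='__main__':
    for z in (182,186,190,194,198):
        p,a=line(z); print(z,p,np.degrees(a)); print(err(z))
E
python3 bar.py
```

```text
res [ 0.03 -0.07  0.03 -0.03  0.12 -0.08]
182 [584.56 -43.83 182.  ] 78.65192981096683
[[5.95 6.61 7.56 7.41]
 [6.98 7.17 7.02 7.36]]
186 [583.67 -43.66 186.  ] 78.65192981096683
[[4.22 4.82 5.72 5.52]
 [5.24 5.38 5.17 5.46]]
190 [582.77 -43.48 190.  ] 78.65192981096683
[[2.48 3.03 3.88 3.63]
 [3.49 3.58 3.32 3.56]]
194 [581.88 -43.3  194.  ] 78.65192981096683
[[0.75 1.25 2.05 1.74]
 [1.74 1.78 1.47 1.66]]
198 [580.98 -43.12 198.  ] 78.65192981096683
[[-0.99 -0.54  0.2  -0.15]
 [-0.01 -0.02 -0.38 -0.24]]
```

Emit:
{"op": "servo_tool", "data": {
  "increments": [
    [[-0.07,0.02,-0.015],0],
    [[-0.15,0.04,-0.015],0],
    [[-0.22,0.06,-0.015],0],
    [[-0.27,0.067,-0.015],0],
    [[-0.27,0.067,-0.015],0]
  ]
}}

```text
time: 8.43
ee_pos: [490.3, 63.2, 269.7]
eef_rot: [180.0, -0.0, 78.7]
contact_force: [-0.6, 0.3, -4.2]
finger_gap: 0.105
finger_force: 15.0
```

```bash
python3 - <<'E'
from h import *
from bar import line
s=r.read_state();print(s['ee_pos'],s['eef_rot'],s['contact_force'])
M,K=wcam(); w=r.camera('wrist'); sc=r.camera('scene'); np.save('w3.npy',M); np.save('w3i.npy',w)
p,a=line(197.5); d=np.array([np.cos(a),np.sin(a),np.tan(np.radians(16))])
for t in (0,40,86.5,120): print(t,wproj(M,K,p+d*t),proj('scene',p+d*t))
t=np.array(s['ee_pos']); print('hook',proj('scene',t-[0,0,18.3]))
D=np.zeros((600,800,3),np.uint8)
D[:300,:400]=cv2.resize(w,(400,300),interpolation=cv2.INTER_AREA)
D[:,400:]=cv2.resize(sc[180:330,260:360],None,fx=4,fy=4,interpolation=cv2.INTER_CUBIC)
save('m1',D)
E
```

```text
res [ 0.03 -0.07  0.03 -0.03  0.12 -0.08]
[490.27  63.24 269.7 ] [179.97  -0.    78.7 ] [-0.64  0.3  -4.2 ]
0 [462.93 351.81] [298.42 223.06]
40 [474.91 311.9 ] [305.81 228.23]
86.5 [491.7  256.01] [314.99 234.65]
120 [506.28 207.45] [322.04 239.59]
hook [360.64 210.72]
```

View pics/m1.png

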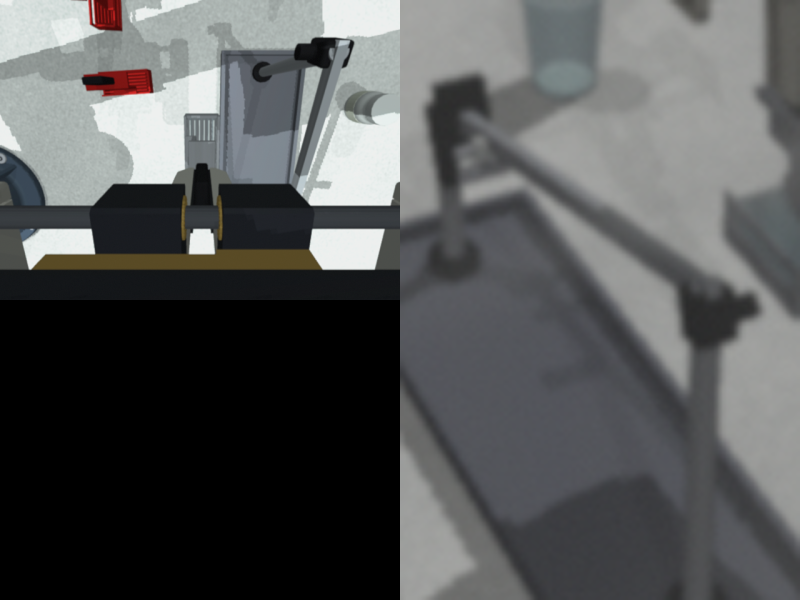

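```bash
python3 - <<'E'
from h import *
from bar import line
np.set_printoptions(linewidth=220)
M=np.load('w3.npy');K=wcam()[1]; g=cv2.cvtColor(np.load('w3i.npy'),7).astype(int)
p,a=line(197.5); d=np.array([np.cos(a),np.sin(a),np.tan(np.radians(16))]); x=np.array([np.sin(a),-np.cos(a),0])
for t in (86,100,115,130,145):
    c=[wproj(M,K,p+d*t+o) for o in (0*x,-4*x,4*x,-4*x-[0,0,14.6])]; v=int(round(c[0][1])); u=int(c[0][0])
    print(t,[round(q[0],1) for q in c],v,u-16,g[v,u-16:u+18])
E
```

```text
res [ 0.03 -0.07  0.03 -0.03  0.12 -0.08]
86 [np.float64(491.5), np.float64(485.3), np.float64(497.7), np.float64(475.7)] 257 475 [155 103  68  65  66  67  68  69  68  66  64  75 105 130 135 135 134 135 134 134 134 134 133 138 177 230 239 239 231 195 175 175 177 177]
100 [np.float64(497.3), np.float64(490.9), np.float64(503.7), np.float64(480.6)] 237 481 [171  95  65  64  66  68  67  69  67  66  65  78 112 131 135 134 134 134 134 135 134 134 133 134 161 215 233 231 215 196 180 176 178 176]
115 [np.float64(503.9), np.float64(497.3), np.float64(510.6), np.float64(486.3)] 215 487 [168  92  65  65  65  67  67  69  68  66  64  70  96 126 136 136 136 136 135 135 136 135 136 135 136 166 224 236 237 233 212 189 176 170]
130 [np.float64(511.1), np.float64(504.2), np.float64(518.1), np.float64(492.4)] 191 495 [ 68  65  65  66  69  69  69  69  66  65  70  96 127 136 136 136 135 135 135 135 135 135 134 134 146 196 234 240 239 237 234 226 196 180]
145 [np.float64(518.9), np.float64(511.7), np.float64(526.1), np.float64(498.9)] 165 502 [ 71  65  66  66  68  68  68  67  67  65  65  78 111 132 137 136 137 135 135 135 135 135 135 134 134 138 154 174 177 177 180 187 186 184]
```

Emit:
{"op": "servo_tool", "data": {
  "increments": [
    [[0,0.05,0],0],
    [[0,0.11,0],0],
    [[0,0.17,0],0],
    [[0,0.22,0],0],
    [[0,0.25,0],0]
  ]
}}

```text
time: 9.15
ee_pos: [589.1, 45.4, 268.9]
eef_rot: [-180.0, -0.0, 78.9]
contact_force: [-0.2, 0.1, -4.4]
finger_gap: 0.106
finger_force: 15.0
```

Emit:
{"op": "servo_tool", "data": {
  "increments": [
    [[0,0.01,0],0],
    [[0,0.02,0],0],
    [[0,0.025,0],0],
    [[0,0.025,0],0]
  ]
}}

```text
time: 9.65
ee_pos: [598.1, 42.8, 269.1]
eef_rot: [-180.0, -0.0, 78.8]
contact_force: [0.1, 0.6, -4.1]
finger_gap: 0.111
finger_force: 15.0
```

Emit:
{"op": "servo_tool", "data": {
  "increments": [
    [[0,0.0025,0],0],
    [[0,0.0025,0],0]
  ]
}}

```text
time: 9.9
ee_pos: [599.2, 42.6, 269.1]
eef_rot: [180.0, 0.0, 78.8]
contact_force: [0.1, -0.3, -4.1]
finger_gap: 0.105
finger_force: 15.0
```

Emit:
{"op": "servo_tool", "data": {
  "increments": [
    [[0,0.0025,0],0],
    [[0,0.0025,0],0]
  ]
}}

```text
time: 10.15
ee_pos: [600.2, 42.4, 269.0]
eef_rot: [-180.0, -0.0, 78.8]
contact_force: [-0.6, 0.2, -5.0]
finger_gap: 0.108
finger_force: 15.0
```

Emit:
{"op": "servo_tool", "data": {
  "increments": [
    [[0,0.0025,0],0],
    [[0,0.0025,0],0]
  ]
}}

```text
time: 10.4
ee_pos: [601.0, 42.2, 268.9]
eef_rot: [-180.0, 0.0, 78.8]
contact_force: [-1.7, 0.2, -4.3]
finger_gap: 0.102
finger_force: 15.0
```

Emit:
{"op": "servo_tool", "data": {
  "increments": [
    [[0,0.0025,0],0],
    [[0,0.0025,0],0]
  ]
}}

```text
time: 10.65
ee_pos: [601.4, 42.2, 268.7]
eef_rot: [-179.9, 0.0, 78.8]
contact_force: [-5.1, 1.7, -2.4]
finger_gap: 0.106
finger_force: 15.0
```

Emit:
{"op": "servo_tool", "data": {
  "increments": [
    [[0,0.0025,0],0],
    [[0,0.0025,0],0]
  ]
}}

```text
time: 10.9
ee_pos: [602.0, 42.0, 268.6]
eef_rot: [-179.8, 0.0, 78.8]
contact_force: [-6.1, 1.4, -3.6]
finger_gap: 0.107
finger_force: 15.0
```

Emit:
{"op": "servo_tool", "data": {
  "increments": [
    [[0,-0.0125,0],0],
    [[0,-0.0125,0],0],
    [[0,-0.0125,0],0]
  ]
}}

```text
time: 11.28
ee_pos: [598.5, 42.7, 269.3]
eef_rot: [179.9, -0.0, 78.8]
contact_force: [1.0, -0.1, -4.2]
finger_gap: 0.109
finger_force: 15.0
```

Emit:
{"op": "servo_tool", "data": {
  "increments": [
    [[0,0,0.01],0],
    [[0,0,0.02],0],
    [[0,0,0.025],0],
    [[0,0,0.025],0]
  ]
}}

```text
time: 11.78
ee_pos: [598.2, 42.8, 258.8]
eef_rot: [-180.0, 0.0, 78.8]
contact_force: [0.9, -0.9, -4.9]
finger_gap: 0.106
finger_force: 15.0
```

Emit:
{"op": "servo_tool", "data": {
  "increments": [
    [[0,0,0.005],0],
    [[0,0,0.01],0],
    [[0,0,0.01],0]
  ]
}}

```text
time: 12.15
ee_pos: [598.1, 42.7, 254.8]
eef_rot: [-180.0, 0.0, 78.8]
contact_force: [-0.4, -0.5, -3.9]
finger_gap: 0.107
finger_force: 15.0
```

Emit:
{"op": "servo_tool", "data": {
  "increments": [
    [[0,0,0.005],0],
    [[0,0,0.005],0],
    [[0,0,0.005],0]
  ]
}}

```text
time: 12.52
ee_pos: [598.3, 42.8, 253.0]
eef_rot: [180.0, 0.0, 78.8]
contact_force: [-0.5, -0.1, -4.0]
finger_gap: 0.105
finger_force: 15.0
```

Emit:
{"op": "servo_tool", "data": {
  "increments": [
    [[0,0,0.005],0],
    [[0,0,0.005],0],
    [[0,0,0.005],0]
  ]
}}

```text
time: 12.9
ee_pos: [598.2, 42.8, 251.0]
eef_rot: [-180.0, 0.0, 78.8]
contact_force: [-0.0, -0.1, -4.5]
finger_gap: 0.108
finger_force: 15.0
```

Emit:
{"op": "servo_tool", "data": {
  "increments": [
    [[0,0,0.005],0],
    [[0,0,0.005],0],
    [[0,0,0.005],0]
  ]
}}

```text
time: 13.28
ee_pos: [598.2, 42.8, 249.0]
eef_rot: [-180.0, -0.0, 78.8]
contact_force: [0.5, 0.8, -5.3]
finger_gap: 0.108
finger_force: 15.0
```

Emit:
{"op": "servo_tool", "data": {
  "increments": [
    [[0,0,0.005],0],
    [[0,0,0.005],0],
    [[0,0,0.005],0]
  ]
}}

```text
time: 13.65
ee_pos: [598.4, 42.6, 247.3]
eef_rot: [180.0, 0.0, 78.8]
contact_force: [0.3, -2.0, -1.4]
finger_gap: 0.104
finger_force: 15.0
```

Emit:
{"op": "servo_tool", "data": {
  "increments": [
    [[0,0,0.005],0],
    [[0,0,0.005],0],
    [[0,0,0.005],0]
  ]
}}

```text
time: 14.02
ee_pos: [598.8, 42.3, 246.2]
eef_rot: [179.9, 0.0, 78.8]
contact_force: [-1.5, -3.5, 6.1]
finger_gap: 0.105
finger_force: 15.0
```

Emit:
{"op": "servo_tool", "data": {
  "increments": [
    [[0,0,0],0],
    [[0,0,0],0],
    [[0,0,0],0]
  ],
  "grip_force": 4
}}

```text
time: 14.4
ee_pos: [598.2, 42.7, 245.0]
eef_rot: [-180.0, 0.0, 78.8]
contact_force: [-0.2, -3.0, 1.2]
finger_gap: 0.107
finger_force: 4.0
```

Emit:
{"op": "servo_tool", "data": {
  "increments": [
    [[-0.0025,0,0.0025],0],
    [[-0.005,0,0.005],0],
    [[-0.005,0,0.005],0]
  ]
}}

```text
time: 14.78
ee_pos: [597.7, 40.8, 242.7]
eef_rot: [-180.0, 0.0, 78.8]
contact_force: [0.2, -1.7, -0.6]
finger_gap: 0.107
finger_force: 4.0
```

Emit:
{"op": "servo_tool", "data": {
  "increments": [
    [[-0.0025,0,0.0025],0],
    [[-0.005,0,0.005],0],
    [[-0.005,0,0.005],0]
  ]
}}

```text
time: 15.15
ee_pos: [597.4, 38.7, 240.9]
eef_rot: [-180.0, 0.0, 78.8]
contact_force: [0.7, -2.0, -0.9]
finger_gap: 0.108
finger_force: 4.0
```

Emit:
{"op": "servo_tool", "data": {
  "increments": [
    [[-0.0025,0,0.0025],0],
    [[-0.005,0,0.005],0],
    [[-0.005,0,0.005],0]
  ]
}}

```text
time: 15.52
ee_pos: [597.1, 36.7, 239.0]
eef_rot: [180.0, 0.0, 78.8]
contact_force: [-0.4, -2.3, 1.3]
finger_gap: 0.104
finger_force: 4.0
```

Emit:
{"op": "servo_tool", "data": {
  "increments": [
    [[-0.0025,0,0.0025],0],
    [[-0.0025,0,0.0025],0],
    [[-0.0025,0,0.0025],0]
  ]
}}

```text
time: 15.9
ee_pos: [597.1, 35.7, 238.4]
eef_rot: [180.0, 0.0, 78.8]
contact_force: [0.2, -3.0, 5.3]
finger_gap: 0.111
finger_force: 4.0
```

```bash
python3 - <<'E'
from h import *
w=r.camera('wrist'); sc=r.camera('scene')
D=np.zeros((600,800,3),np.uint8)
D[:300,:400]=cv2.resize(w,(400,300),interpolation=cv2.INTER_AREA)
D[:,400:]=cv2.resize(sc[180:300,260:340],None,fx=5,fy=5,interpolation=cv2.INTER_CUBIC)
save('m2',D); print(r.read_state()['contact_force'])
E
```

```text
[ 0.52868508 -2.53013652  4.99946427]
```

View pics/m2.png

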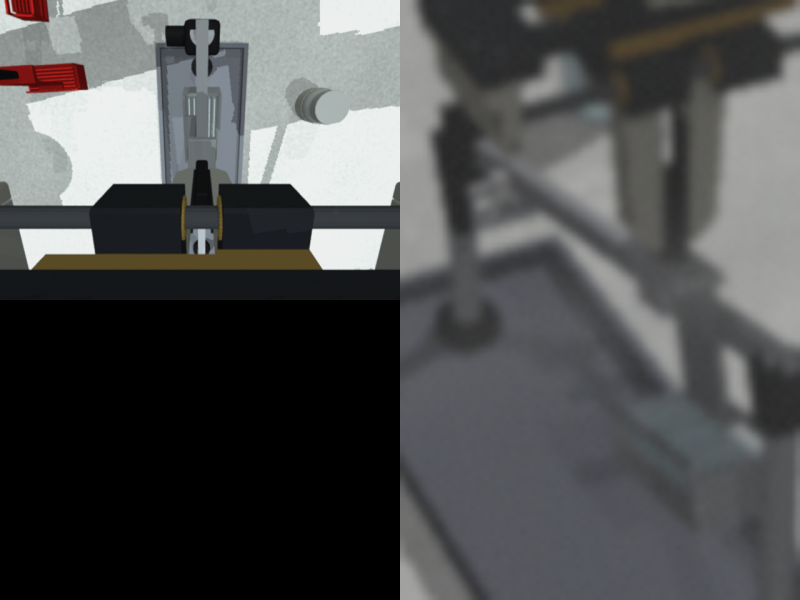

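The carrier hangs on the bar, tilted parallel to it, and the rail is taking its weight. I'll relieve the press slightly and release.

Emit:
{"op": "servo_tool", "data": {
  "increments": [
    [[0,0,-0.0025],0],
    [[0,0,-0.0025],0],
    [[0,0,-0.0025],0]
  ]
}}

```text
time: 16.38
ee_pos: [596.6, 36.0, 238.6]
eef_rot: [-179.9, -0.0, 78.8]
contact_force: [0.1, -0.8, -1.5]
finger_gap: 0.105
finger_force: 4.0
```

Emit:
{"op": "servo_tool", "data": {
  "increments": [
    [[0,0,0],0],
    [[0,0,0],0],
    [[0,0,0],0]
  ],
  "claw": 0.4
}}

```text
time: 16.75
ee_pos: [596.9, 36.0, 239.1]
eef_rot: [180.0, -0.0, 78.8]
contact_force: [0.3, -0.4, -0.6]
finger_gap: 0.373
finger_force: 0.0
```

Emit:
{"op": "servo_tool", "data": {
  "increments": [
    [[0,0,-0.04],0],
    [[0,0,-0.1],0],
    [[0,0,-0.15],0],
    [[0,0,-0.2],0],
    [[0,0,-0.2],0]
  ]
}}

```text
time: 17.38
ee_pos: [597.5, 35.9, 321.3]
eef_rot: [179.8, -0.0, 78.8]
contact_force: [-0.1, 0.2, -0.9]
finger_gap: 0.402
finger_force: 0.0
```

Emit:
{"op": "servo_tool", "data": {
  "increments": [
    [[-0.05,0,0],0],
    [[-0.1,0,0],0],
    [[-0.15,0,0],0],
    [[-0.2,0,0],0],
    [[-0.25,0,0],0]
  ]
}}

```text
time: 18.0
ee_pos: [577.1, -63.8, 319.0]
eef_rot: [-180.0, 0.0, 78.8]
contact_force: [0.5, 0.6, 0.5]
finger_gap: 0.401
finger_force: 0.0
```

Emit:
{"op": "servo_tool", "data": {
  "increments": [
    [[-0.05,0,0],0],
    [[-0.1,0,0],0],
    [[-0.14,0,0],0],
    [[-0.14,0,0],0],
    [[-0.14,0,0],0]
  ]
}}

```text
time: 18.62
ee_pos: [566.7, -116.8, 319.0]
eef_rot: [-180.0, -0.0, 78.8]
contact_force: [0.9, -0.4, 0.1]
finger_gap: 0.4
finger_force: 0.0
```

Emit:
{"op": "servo_tool", "data": {
  "increments": [
    [[0,0,0],0],
    [[0,0,0],0],
    [[0,0,0],0],
    [[0,0,0],0],
    [[0,0,0],0]
  ]
}}

```text
time: 19.25
ee_pos: [566.6, -117.1, 319.0]
eef_rot: [-180.0, -0.0, 78.8]
contact_force: [-0.5, 0.2, -0.5]
finger_gap: 0.404
finger_force: 0.0
```

```bash
python3 - <<'E'
from h import *
from bar import line
import time
p,a=line(197.0); d=np.array([np.cos(a),np.sin(a),np.tan(np.radians(16))])
M,K=wcam(); w=r.camera('wrist'); np.save('w4.npy',M);np.save('w4i.npy',w)
s=r.read_state(); print(s['time'],s['ee_pos'],s['eef_rot'])
n=np.array([-np.sin(np.radians(16))*np.cos(a),-np.sin(np.radians(16))*np.sin(a),np.cos(np.radians(16))])
for nm,t in (('catch',-80),('home',-120),('load',90)):
    h=p+d*t*np.cos(np.radians(16)); print(nm,h,'tab mid',h+28.5*n,'top',wproj(M,K,h+49.5*n))
for t in r.spot_in('wrist','tab'): print(t,wproj(M,K,t['position']))
r.camera('scene')
for t in r.spot_in('scene','tab'): print(t)
E
```

```text
res [ 0.03 -0.07  0.03 -0.03  0.12 -0.08]
19.3 [ 566.61 -117.14  319.04] [180.   -0.   78.8]
catch [ 566.08 -118.56  174.95] tab mid [ 564.53 -126.26  202.34] top [321.05 254.65]
home [ 558.51 -156.26  163.92] tab mid [ 556.96 -163.96  191.32] top [321.08 293.64]
load [598.23  41.66 221.81] tab mid [596.68  33.96 249.2 ] top [320.88  -5.24]
{'position': [569.7, -83.7, 177.3], 'p': 0.95} [317.59 186.13]
{'position': [368.6, 147.5, 13.9], 'p': 0.6} [116.29  12.02]
{'position': [581.1, -24.5, 13.9], 'p': 0.52} [318.97 123.58]
{'position': [378.9, 169.3, 34.9], 'p': 0.8}
{'position': [573.5, -92.0, 116.1], 'p': 0.62}
{'position': [379.3, 311.7, 32.3], 'p': 0.56}
```

Emit:
{"op": "servo_tool", "data": {
  "increments": [
    [[0,0,0],0],
    [[0,0,0],0],
    [[0,0,0],0],
    [[0,0,0],0],
    [[0,0,0],0]
  ]
}}

```text
time: 20.08
ee_pos: [566.6, -117.2, 319.0]
eef_rot: [-180.0, -0.0, 78.8]
contact_force: [-0.5, 1.3, -0.8]
finger_gap: 0.399
finger_force: 0.0
```

Emit:
{"op": "servo_tool", "data": {
  "increments": [
    [[0,0,0],0],
    [[0,0,0],0],
    [[0,0,0],0],
    [[0,0,0],0],
    [[0,0,0],0]
  ]
}}

```text
time: 20.7
ee_pos: [566.6, -117.1, 319.0]
eef_rot: [-180.0, -0.0, 78.8]
contact_force: [0.2, -0.5, -0.6]
finger_gap: 0.397
finger_force: 0.0
```

```bash
python3 - <<'E'
from h import *
np.set_printoptions(linewidth=250)
w=r.camera('wrist'); o=np.load('w4i.npy'); np.save('w5i.npy',w)
print(r.read_state()['time'],np.abs(w.astype(int)-o)[100:300,280:370].mean(), (np.abs(w.astype(int)-o)[100:300,280:370].max(2)>40).sum())
g=cv2.cvtColor(w,7); print(g[200:310:3,300:345:3])
E
```

```text
20.75 6.217537037037037 680
[[126 127 167 176 181 180 180 186 184 183 182 102  92 127  98]
 [125 125 132 159 162 156 147 141 132 182 167 121  86 134 114]
 [104 108 126 160 161  65  12  13   9 118 123 118  82 146 113]
 [103 108 117 163 161  44  18  16  11 114 124 121  88 136 108]
 [104 104 119 157 161  36  14  15  12  90 125 125  92  98  98]
 [119 119 120 157 160  28  15  13  14  64 125 124 102 125 121]
 [120 119 120 129 156  22  15  14  16  40 125 124  97 101 101]
 [120 119 119 129 152  23  16  16  14  26 126 123  99 106 101]
 [115 119 118 116 148  18  15  15  14  11 119 124 117 117 124]
 [103 104 116 119 147  22  26  27  24  11 115 124 120 152 135]
 [104 104 106 119 160  27  28  27  25  13 138 156 132 155 110]
 [104 104 104 119 145  40  26  26  25  10 165 183 179 129 126]
 [104 104 106 119 134  68  28  27  28  13 166 183 181 122 126]
 [104 104 104 118 119 110  26  25  26  17 166 183 182 121 126]
 [104 104 104 104 116 148  25  26  27  19 165 183 181 131 125]
 [104 104 104 104 104 156  29  26  26  23  97 131 129 125 124]
 [117 105 104 104 103 105  26  26  27  23  80 122 126 125 125]
 
[... 559 characters left out ...]
4 126]
 [119 121  52  11  11  10  12  14  13  15  13  13  14  58 125]
 [120 121  40  16  12  12  14  16  14  13  12  16  14  48 125]
 [102 110  28  12  12  10  14  15  14  14  12  15  15  39 125]
 [ 15  15  19  18  17  15  19  20  21  22  20  19  20  22  77]
 [ 23  24  26  27  27  27  28  27  28  27  28  28  28  27  58]
 [ 32  28  25  26  27  27  26  26  26  26  27  26  26  36 124]
 [ 58  55  54  54  27  25  38  62  63  38  24  40  80 116 180]
 [222 223 224 220  72  47 155 178 178 134  35 107 224 219 221]
 [225 219 217 220  71 123 179 176 176 147 100 106 219 220 221]
 [229 225 220 224  97 117 175 177 177 179 102 111 225 223 225]
 [220 225 223 219 181 105 180 177 177 182  97 216 228 227 230]]
```

Emit:
{"op": "servo_tool", "data": {
  "increments": [
    [[0,0,0],0],
    [[0,0,0],0],
    [[0,0,0],0],
    [[0,0,0],0],
    [[0,0,0],0]
  ]
}}

```text
time: 21.38
ee_pos: [566.6, -117.1, 319.0]
eef_rot: [-180.0, 0.0, 78.8]
contact_force: [0.5, -0.9, 0.4]
finger_gap: 0.396
finger_force: 0.0
```

Emit:
{"op": "servo_tool", "data": {
  "increments": [
    [[0,0,0],0],
    [[0,0,0],0],
    [[0,0,0],0],
    [[0,0,0],0],
    [[0,0,0],0]
  ]
}}

```text
time: 22.0
ee_pos: [566.6, -117.2, 319.0]
eef_rot: [180.0, -0.0, 78.8]
contact_force: [0.7, -0.4, 0.6]
finger_gap: 0.4
finger_force: 0.0
```

```bash
python3 - <<'E'
from h import *
from bar import line
w=r.camera('wrist'); np.save('w6i.npy',w)
print(r.read_state()['time'])
for f in('w4i','w5i','w6i'):
    g=cv2.cvtColor(np.load(f+'.npy'),7); col=g[180:275,321:324].mean(1); i=np.where(col<60)[0]+180; print(f,i.min(),i.max(), [round(x) for x in g[215:245:2,322]])
p,a=line(197.0); c,s_=np.cos(np.radians(16)),np.sin(np.radians(16)); d=np.array([np.cos(a)*c,np.sin(a)*c,s_]); n=np.array([-s_*np.cos(a),-s_*np.sin(a),c])
M,K=wcam()
for t in (-60,-65,-70,-75,-80): h=p+d*t; print(t,[round(wproj(M,K,h+q)[1],1) for q in (49.5*n+13*d,49.5*n-13*d,7.5*n+13*d)])
E
```

```text
res [ 0.03 -0.07  0.03 -0.03  0.12 -0.08]
22.05
w4i 199 247 [11, 16, 22, 28, 29, 28, 28, 25, 27, 28, 26, 29, 25, 29, 26]
w5i 205 253 [16, 15, 16, 15, 16, 19, 28, 27, 25, 27, 24, 27, 28, 25, 26]
w6i 205 253 [16, 14, 14, 15, 12, 16, 29, 27, 26, 26, 27, 25, 26, 27, 26]
-60 [np.float64(217.8), np.float64(247.2), np.float64(194.3)]
-65 [np.float64(223.7), np.float64(252.5), np.float64(199.7)]
-70 [np.float64(229.4), np.float64(257.7), np.float64(205.0)]
-75 [np.float64(235.1), np.float64(262.9), np.float64(210.2)]
-80 [np.float64(240.7), np.float64(267.9), np.float64(215.3)]
```

```bash
python3 - <<'E'
from h import *
from bar import line
p,a=line(197.0); c,s_=np.cos(np.radians(16)),np.sin(np.radians(16)); d=np.array([np.cos(a)*c,np.sin(a)*c,s_])
for nm,uv,z in(('roller',(358.3,221),168),('stop edge',(378.5,234.3),155),('topclamp',(240,205.3),240)):
    X=onz('top',uv,z); X=onz('top',uv,p[2]+((X-p)@d)*s_); print(nm,X,(X-p)@d)
im=r.camera('top'); im2=im[195:255,330:410]
D=np.zeros((600,800,3),np.uint8); D[:360,:480]=cv2.resize(im2,None,fx=6,fy=6,interpolation=cv2.INTER_CUBIC)
D[360:600,480:800]=cv2.resize(np.load('w6i.npy'),(320,240))
w=np.load('w6i.npy')[150:270,270:370]; D[:360,490:790]=cv2.resize(w,None,fx=3,fy=3,interpolation=cv2.INTER_CUBIC)
sc=r.camera('scene')[190:260,255:345]; D[360:600,0:309]=cv2.resize(sc,(309,240),interpolation=cv2.INTER_CUBIC)
save('m3',D)
E
```

```text
res [ 0.03 -0.07  0.03 -0.03  0.12 -0.08]
roller [ 584.67 -126.89  173.15] -84.82678817942951
stop edge [ 554.53 -172.58  158.7 ] -137.57455480586373
topclamp [614.09 130.15 247.39] 183.44962666836236
```

View pics/m3.png

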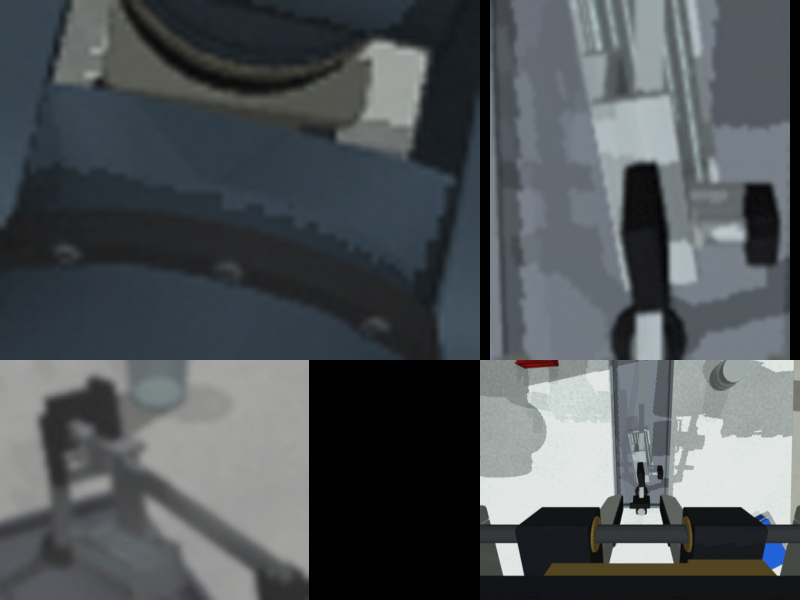

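Tab seen at wrist (322,230), with the roller just downhill of the lip and the carrier still. It is resting at the catch, and the stop edge shows that my along-bar zero is about 13 mm off. Next I'll take the tab again.

Emit:
{"op": "servo_tool", "data": {
  "increments": [
    [[0.0025,0,0.08],0],
    [[0.0025,0,0.16],0],
    [[0.0025,0,0.24],0],
    [[0.0025,0,0.28],0],
    [[0.0025,0,0.28],0]
  ]
}}

```text
time: 22.78
ee_pos: [566.6, -116.1, 206.6]
eef_rot: [-179.9, -0.0, 78.8]
contact_force: [-0.4, -1.1, 0.3]
finger_gap: 0.4
finger_force: 0.0
```

Emit:
{"op": "servo_tool", "data": {
  "increments": [
    [[0,0,0.01],0],
    [[0,0,0.02],0],
    [[0,0,0.03],0],
    [[0,0,0.03],0]
  ]
}}

```text
time: 23.28
ee_pos: [566.7, -116.1, 194.9]
eef_rot: [-180.0, -0.0, 78.8]
contact_force: [0.1, 0.9, 0.4]
finger_gap: 0.397
finger_force: 0.0
```

Emit:
{"op": "servo_tool", "data": {
  "increments": [
    [[0,0,0],0],
    [[0,0,0],0],
    [[0,0,0],0],
    [[0,0,0],0],
    [[0,0,0],0]
  ],
  "claw": 0,
  "grip_force": 15
}}

```text
time: 23.9
ee_pos: [566.6, -115.9, 195.1]
eef_rot: [-180.0, -0.0, 78.8]
contact_force: [-2.2, 2.0, 2.1]
finger_gap: 0.103
finger_force: 15.0
```

Emit:
{"op": "servo_tool", "data": {
  "increments": [
    [[-0.004,0,0.0011],0],
    [[-0.008,0,0.0023],0],
    [[-0.012,0,0.0034],0],
    [[-0.016,0,0.0046],0],
    [[-0.02,0,0.0057],0]
  ]
}}

```text
time: 24.52
ee_pos: [565.1, -124.3, 192.6]
eef_rot: [-180.0, 0.0, 78.8]
contact_force: [-3.4, -0.1, 1.3]
finger_gap: 0.106
finger_force: 15.0
```

Emit:
{"op": "servo_tool", "data": {
  "increments": [
    [[-0.004,0,0.0011],0],
    [[-0.008,0,0.0023],0],
    [[-0.012,0,0.0034],0],
    [[-0.016,0,0.0046],0],
    [[-0.02,0,0.0057],0]
  ]
}}

```text
time: 25.15
ee_pos: [563.6, -132.0, 190.4]
eef_rot: [-180.0, 0.0, 78.8]
contact_force: [-3.8, 1.1, 0.5]
finger_gap: 0.106
finger_force: 15.0
```

Emit:
{"op": "servo_tool", "data": {
  "increments": [
    [[-0.004,0,0.0011],0],
    [[-0.008,0,0.0023],0],
    [[-0.012,0,0.0034],0],
    [[-0.016,0,0.0046],0],
    [[-0.02,0,0.0057],0]
  ]
}}

```text
time: 25.78
ee_pos: [562.1, -139.8, 188.1]
eef_rot: [-180.0, -0.0, 78.8]
contact_force: [-3.6, 1.1, 1.2]
finger_gap: 0.107
finger_force: 15.0
```

Emit:
{"op": "servo_tool", "data": {
  "increments": [
    [[-0.004,0,0.0011],0],
    [[-0.008,0,0.0023],0],
    [[-0.012,0,0.0034],0],
    [[-0.012,0,0.0034],0]
  ]
}}

```text
time: 26.28
ee_pos: [561.1, -144.7, 186.7]
eef_rot: [-180.0, 0.0, 78.8]
contact_force: [-3.4, -0.5, -1.4]
finger_gap: 0.109
finger_force: 15.0
```

Emit:
{"op": "servo_tool", "data": {
  "increments": [
    [[-0.003,0,0.0009],0],
    [[-0.006,0,0.0017],0],
    [[-0.006,0,0.0017],0]
  ]
}}

```text
time: 26.65
ee_pos: [560.7, -147.0, 186.1]
eef_rot: [-180.0, 0.0, 78.8]
contact_force: [-3.9, -1.4, -1.7]
finger_gap: 0.107
finger_force: 15.0
```

Emit:
{"op": "servo_tool", "data": {
  "increments": [
    [[-0.003,0,0.0009],0],
    [[-0.006,0,0.0017],0],
    [[-0.006,0,0.0017],0]
  ]
}}

```text
time: 27.02
ee_pos: [560.2, -149.4, 185.4]
eef_rot: [-180.0, 0.0, 78.8]
contact_force: [-4.0, -2.6, -2.3]
finger_gap: 0.11
finger_force: 15.0
```

Emit:
{"op": "servo_tool", "data": {
  "increments": [
    [[-0.003,0,0.0009],0],
    [[-0.006,0,0.0017],0],
    [[-0.006,0,0.0017],0]
  ]
}}

```text
time: 27.4
ee_pos: [559.9, -151.8, 184.7]
eef_rot: [180.0, 0.0, 78.8]
contact_force: [-2.5, -4.0, -3.2]
finger_gap: 0.105
finger_force: 15.0
```

Emit:
{"op": "servo_tool", "data": {
  "increments": [
    [[-0.003,0,0.0009],0],
    [[-0.003,0,0.0009],0]
  ]
}}

```text
time: 27.65
ee_pos: [559.9, -152.5, 184.6]
eef_rot: [180.0, -0.0, 78.8]
contact_force: [0.4, -0.2, -2.3]
finger_gap: 0.106
finger_force: 15.0
```

Emit:
{"op": "servo_tool", "data": {
  "increments": [
    [[-0.0025,0,0.0007],0],
    [[-0.0025,0,0.0007],0]
  ]
}}

```text
time: 27.9
ee_pos: [559.5, -153.6, 184.2]
eef_rot: [180.0, -0.0, 78.8]
contact_force: [0.6, -0.5, -1.9]
finger_gap: 0.108
finger_force: 15.0
```

Emit:
{"op": "servo_tool", "data": {
  "increments": [
    [[-0.0025,0,0.0007],0],
    [[-0.0025,0,0.0007],0]
  ]
}}

```text
time: 28.15
ee_pos: [559.5, -153.7, 184.2]
eef_rot: [180.0, -0.1, 78.8]
contact_force: [0.6, 7.0, -0.2]
finger_gap: 0.109
finger_force: 15.0
```

Emit:
{"op": "servo_tool", "data": {
  "increments": [
    [[0.001,0,-0.0003],0],
    [[0.001,0,-0.0003],0]
  ]
}}

```text
time: 28.4
ee_pos: [559.5, -153.7, 184.2]
eef_rot: [180.0, -0.1, 78.8]
contact_force: [1.4, 5.4, -1.0]
finger_gap: 0.106
finger_force: 15.0
```

Emit:
{"op": "servo_tool", "data": {
  "increments": [
    [[0,0,0],0],
    [[0,0,0],0],
    [[0,0,0],0],
    [[0,0,0],0]
  ],
  "claw": 0.35
}}

```text
time: 28.9
ee_pos: [559.2, -154.4, 184.0]
eef_rot: [180.0, 0.0, 78.8]
contact_force: [0.1, -0.3, -0.0]
finger_gap: 0.349
finger_force: 0.0
```

Emit:
{"op": "servo_tool", "data": {
  "increments": [
    [[0,0,-0.04],0],
    [[0,0,-0.1],0],
    [[0,0,-0.16],0],
    [[0,0,-0.24],0],
    [[0,0,-0.31],0]
  ]
}}

```text
time: 29.52
ee_pos: [559.3, -154.3, 310.5]
eef_rot: [179.9, 0.0, 78.8]
contact_force: [0.3, 0.1, -0.3]
finger_gap: 0.349
finger_force: 0.0
```

Emit:
{"op": "servo_tool", "data": {
  "increments": [
    [[0.095,0,0],0],
    [[0.095,0,0],0],
    [[0.095,0,0],0],
    [[0.095,0,0],0]
  ]
}}

```text
time: 30.02
ee_pos: [566.5, -117.6, 308.1]
eef_rot: [-180.0, 0.0, 78.8]
contact_force: [-0.3, -0.8, 0.0]
finger_gap: 0.352
finger_force: 0.0
```

```bash
python3 - <<'E'
from h import *
from bar import line
p,a=line(197.0); c,s_=np.cos(np.radians(16)),np.sin(np.radians(16)); d=np.array([np.cos(a)*c,np.sin(a)*c,s_]); n=np.array([-s_*np.cos(a),-s_*np.sin(a),c])
M,K=wcam(); w=r.camera('wrist'); s=r.read_state(); print(s['time'],s['ee_pos'])
g=cv2.cvtColor(w,7)
for t in (-67,-103,-107,-111): h=p+d*t; print(t,[wproj(M,K,h+q).round(1) for q in (49.5*n+13*d,49.5*n-13*d,7.5*n+13*d)])
print([(v,int(g[v,322])) for v in range(195,320,3)])
im=np.zeros((600,800,3),np.uint8); im[:480,:600]=cv2.resize(w[170:330,222:422],None,fx=3,fy=3,interpolation=cv2.INTER_CUBIC); save('f',im[:480,:600])
E
```

```text
res [ 0.03 -0.07  0.03 -0.03  0.12 -0.08]
30.075 [ 566.49 -117.57  308.01]
-67 [array([321. , 228.9]), array([321. , 258.5]), array([321.2, 203.4])]
-103 [array([321.1, 269.1]), array([321.1, 294.9]), array([321.3, 240.5])]
-107 [array([321.1, 273.2]), array([321.1, 298.7]), array([321.3, 244.3])]
-111 [array([321.1, 277.3]), array([321.1, 302.4]), array([321.3, 248.1])]
[(195, 184), (198, 183), (201, 182), (204, 183), (207, 184), (210, 183), (213, 182), (216, 183), (219, 183), (222, 172), (225, 102), (228, 182), (231, 181), (234, 182), (237, 181), (240, 181), (243, 182), (246, 67), (249, 12), (252, 16), (255, 11), (258, 14), (261, 14), (264, 13), (267, 16), (270, 15), (273, 25), (276, 26), (279, 25), (282, 27), (285, 26), (288, 28), (291, 26), (294, 27), (297, 25), (300, 43), (303, 174), (306, 178), (309, 178), (312, 178), (315, 205), (318, 219)]
```

```bash
python3 -c "
from h import *
print(r.job_done())"
```

```text
the job is handed in; nothing more can be done
None
```

The carrier was hung on the rail, ran down by itself to the catch, then was pushed about 40 mm on to the end stop (about 7 N at the wrist) and released; the job is handed in at about 30 s.

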